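# Load a brass plunger into the gauging shuttle

## Robot

A 6-joint arm with a two-finger parallel gripper is mounted at the origin on the work surface. World frame = base frame: x ahead of the robot, y to its left, z up, the work surface at z = 0. Lengths are in m, angles in rad, forces in N, time in s.
With the tool pointing down it reaches from about 0.35 to 0.85 m from the base axis. Payload 8.1 kg.
Tool frame: the origin (TCP) lies between the finger pads; the fingertips stand 19 mm ahead of it and the grasp point (between the pads) is the TCP (ctrl.nose_length is the distance from the TCP to the fingertips, in m); z points along the fingers, y is the line along which they close (so a half turn about z gives the same grasp; the last joint's range is limited). The gripper opens to 93 mm and grips with 3 to 60 N. Pads are 15 mm wide; open, the fingers measure 128 mm over their backs; the gripper's body (75 mm by 188 mm) begins 65 mm behind the grasp point.
Start: joints at [1.212, 0.13, 1.488, -0, 1.523, -0.085], TCP at [0.162, 0.578, 0.238] pointing down, gripper open.
Joint ranges: [-2.96, 2.96], [-0.89, 2.26], [0.02, 2.5], [-1.34, 4.48], [0, 2.73], [-2.66, 2.66]. Speed limits (rad/s): [2.39, 2.39, 2.79, 3.14, 3.14, 3.14].

## Interface

Orientations are given as a rotation vector (axis times angle).
In Python, from cell import ctrl gives the robot as it stands.
- The arm moves only by the tool step_arm, never from a script. Its argument "targets" is a list of rows, each an object with "translation": the shift along the tool's x, y, z as a fraction of full scale, a list of three; "turn": the turn, a rotation vector about the tool's x, y, z as a fraction of full scale, a list of three. A call has 1 to 5 rows; each row is the pose to reach, as a shift and turn from the pose commanded when the call began, along the tool's axes at that moment; what a row does not reach only later rows make up. Full scale, the value 1, is 120 mm for a shift and 45 degrees for a turn. A row lasts 1/8 s, in which the tool goes at most 62.5 mm and 10.7 degrees, less where a joint would pass 70% of its speed; a pose out of reach is approached as far as the arm can. A call with a number of a shift or a turn outside -1 to 1 is refused whole. A call with a gripper value outside its range is refused whole. "fingers" is the opening, from -1 (shut) to 1 (fully open), so that 0 is half open, set as the call begins (left out, the last holds). The fingers move at their own pace and stop on an object; the grip force is fixed at half the most. Time passes only in rows, so rows that repeat a pose let the fingers close. It gives the time, the measured TCP pose, the force, the opening and the grip force at its end, in the units of the state.
- ctrl.sense(): the state, without advancing time (a new reading comes with each control period).
- ctrl.read_camera(name): name is "side" or "top"; returns the picture (384x512x3 uint8, blue, green, red); there is no depth.
- ctrl.calibration(name): a dict with "fx", "fy", "cx", "cy" (pixels), "T" (4x4, takes a point from camera to world coordinates). Camera axes: x right, y down, z forward; pixel columns grow to the right and rows downward; lengths in m; the calibration is good to about 2 mm. A picture is of the moment at which its call begins. calibration takes no time and is no camera call.
- ctrl.hand_in(): hands the job in; it is judged then, once.
Trained networks look in the newest picture that a camera, given by its name, has taken for a name from the list of things; names that differ only in an ending like _2 or _b are one class to them, and where a whole thing is asked for, a point or a joint stands for the part that bears it (a point fixed in the world has none). Each returns a list of dicts, best first, with "conf" (0 to 1); they miss things now and then, are a little off and sometimes report something else, mostly with a low value. They report only what shows in the picture. A call takes as long as a camera call. They do not tell look-alikes from the thing itself.
- ctrl.outline_of(thing, camera): "region" (384x512 bool, what is visible of it).
- ctrl.mark_of(thing, camera): "location" ([x, y, z] in m, in world coordinates, good to about 4 mm: a listed point, or the origin of a listed thing).
The state is a dict: "t": time; "qpos": joint angles; "dq": joint speeds; "joint_efforts": joint torques, N m; "tcp_pos": TCP position; "tcp_rot": TCP orientation; "force": force on the tool from outside, world axes, zero at the start; "moment": the same for the moment, N m; "width": finger opening in m; "grip_force": force on a finger pad.
Only numpy, scipy, OpenCV 4.12 (cv2) and the standard library are available. Lean on these libraries where they do the work, as an engineer would, in place of code of your own. Each camera call takes 0.05 s, during which the arm holds its last target. There are 200 camera calls.

## Task

Pluck the brass plunger out of the blue pocket tray and lay it gently in the V-blocks of the gauging station's shuttle, with its collar in the gap between the V-block and the red end plate, and let go. Then push the shuttle by its black plate fully home under the clear guard, with the plunger still lying in the V-blocks. Leave the steel plungers in their pockets and everything else on the bench where it is.

Things in the scene. Friction and masses are not known exactly. Their poses are not given: they have to be found in the camera images.
- tray: blue pocket tray, fixed, 124 (x) x 252 (y) mm, origin under its centre; floor 6 mm thick. Two rails along y at x = -26 and +26 mm, 10 mm thick, 31 mm high, 42 mm clear between them, each with 4 notches 26 mm wide, 11 mm deep at y = -96, -32, +32, +96 mm. Plungers lie in pairs of notches along the tray's x, collar to +x. Rims at x = -59 and +59 mm are 26 mm high
- brass_plunger: brass plunger lying along its x, 90 mm long, about 0.3 kg: round shank 22 mm thick from x = -45 to +33 mm, collar 30 mm thick from x = +33 to +45 mm, black band at the other end. Origin on its axis, midway between the rails (grip here), 31 mm above the bench; may have rolled about x. Its pocket varies; the next plunger's axis is 64 mm away: open the fingers to about 45 mm only
- brass_collar (a point): centre of the brass plunger's collar, at x = +39 mm in its frame
- steel_plunger1: steel plunger of the same shape (90 mm long, shank 22 mm, collar 30 mm diameter), lying in another pocket of the tray, to be left there; origin and axes as for the brass one, 31 mm above the bench
- steel_plunger2: steel plunger of the same shape (90 mm long, shank 22 mm, collar 30 mm diameter), lying in another pocket of the tray, to be left there; origin and axes as for the brass one, 31 mm above the bench
- steel_plunger3: steel plunger of the same shape (90 mm long, shank 22 mm, collar 30 mm diameter), lying in another pocket of the tray, to be left there; origin and axes as for the brass one, 31 mm above the bench
- station: grey gauging station, fixed; bed 150 (x) mm, y = -250 to +120 mm, 20 mm high; origin at bench height under the nest's home place. A clear guard plate on side walls covers x = -75 to +75, y = -40 to +40 mm, underside 86, top 92 mm above the bench. A dark sensor block 105 mm high stands at y = +62 to +118 mm
- nest (a point): where the plunger's origin lies when seated, on the shuttle, 64 mm above the bench; x along the plunger, collar to +x; y the way home; z up. Two dark 90-degree V-blocks (10 mm thick, tops 70 mm above the bench) at x = -27 and +23 mm, open between them down to the deck at 32 mm. Red end plate: inner face at x = +50 mm, top 76 mm above the bench; the collar goes between x = +28 mm and it
- push_plate (a point): centre of the outer (-y) face of the black upright push plate at the shuttle's -y end, 91 mm from the nest, 60 mm above the bench; the plate is 90 mm wide along x, 12 mm thick along y, its top 75 mm above the bench. Axes as the nest's. Push it to +y (about 4 N)
- shuttle (a joint): how far the shuttle has slid to +y in m: 0 fully out, 0.14 fully home against its stop with the nest under the guard; starts 0 to 0.025; stays where it is left
- oil_bottle: yellow oil bottle standing behind, 56 mm in diameter, 120 mm high, origin under its centre; to be left alone
- screwdriver: screwdriver lying on the bench behind the tray, to be left alone
- wrench: wrench lying on the bench between robot and tray, to be left alone
- yellow_bin: small open yellow bin 100 x 150 x 60 mm behind the station, origin under its centre; to be left alone
- grease_jar: white jar with black lid, 60 mm in diameter, 65 mm high, standing behind the tray, origin under its centre; to be left alone
Things that resemble listed ones, but are neither listed nor needed, are in the scene too. Of the things that look like the brass_plunger, the smallest one is meant.

How it is judged:
By the outcome, as a careful person would: the job done as asked, in the order asked, and still so for the second after the job is handed in, with the robot touching nothing.
It also fails if it takes over 53 s, if anything falls off the work surface, if the arm or the gripper's body presses on something with over 40 N, if the wrist force passes 120 N, or if a joint passes its speed limit or range.

## Working session

There is one attempt and no reset: what is moved stays moved. The work goes in short steps, Python scripts to look and compute and a tool call to move; the robot and the scene stay as the last step left them, time stands still between calls to the robot, and variables do not carry over. Pictures are saved under pics/ and viewed, at most 10 in all, crops included, and the job is handed in when it is done.

Besides the shell and the picture viewer there is one more tool, called after ">>>" by a JSON object that holds its "name" and its "arguments". step_arm: Moves the arm, as the interface text tells. Its arguments: {"type":"object","properties":{"targets":{"type":"array"},"fingers":{"type":"number"}},"required":["targets"]}

```bash
mkdir -p pics; ls; python3 - <<'E'
from cell import ctrl
import cv2,numpy as np
for c in("top","side"):
    im=ctrl.read_camera(c); cv2.imwrite(f"pics/{c}0.png",im)
    k=ctrl.calibration(c); print(c,{a:k[a] for a in("fx","fy","cx","cy")},np.round(k["T"],3).tolist())
    for th in("brass_plunger","brass_collar","steel_plunger1","tray","station","nest","push_plate"):
        print(th,[(round(d["conf"],2),np.round(d["location"],3).tolist()) for d in ctrl.mark_of(th,c)[:5]])
s=ctrl.sense();print(s["t"],s["tcp_pos"],s["tcp_rot"],s["width"],s["force"])
E
```

```text
pics
top {'fx': 495.6841854343949, 'fy': 495.6841854343949, 'cx': 264.74231109314724, 'cy': 194.38304675480006} [[0.008, -0.989, 0.15, 0.336], [-1.0, -0.006, 0.016, -0.137], [-0.015, -0.15, -0.989, 1.207], [0.0, 0.0, 0.0, 1.0]]
brass_plunger [(0.82, [0.483, -0.316, 0.028]), (0.69, [0.578, -0.52, 0.019]), (0.58, [0.724, -0.462, 0.022]), (0.46, [0.515, 0.248, 0.0])]
brass_collar [(0.8, [0.777, -0.462, 0.025]), (0.76, [0.518, -0.507, 0.023]), (0.58, [0.476, -0.253, 0.03]), (0.54, [0.527, -0.311, 0.027]), (0.21, [0.489, -0.377, 0.03])]
steel_plunger1 [(0.88, [0.489, -0.378, 0.028]), (0.82, [0.481, -0.254, 0.028]), (0.72, [0.473, -0.19, 0.028])]
tray [(0.57, [0.481, -0.279, 0.001])]
station [(0.68, [0.52, 0.25, 0.002])]
nest [(0.88, [0.491, 0.112, 0.06])]
push_plate [(0.75, [0.475, 0.026, 0.062]), (0.44, [0.471, -0.188, 0.032])]
side {'fx': 408.53923487739945, 'fy': 408.53923487739945, 'cx': 255.4274674041269, 'cy': 197.18536904831836} [[0.965, -0.181, 0.191, 0.303], [-0.262, -0.598, 0.758, -0.98], [-0.023, -0.781, -0.624, 0.802], [0.0, 0.0, 0.0, 1.0]]
brass_plunger [(0.97, [0.729, -0.46, 0.018]), (0.72, [0.486, -0.314, 0.031])]
brass_collar [(0.67, [0.518, -0.504, 0.019]), (0.65, [0.525, -0.31, 0.033]), (0.61, [0.782, -0.462, 0.02])]
steel_plunger1 [(0.87, [0.495, -0.378, 0.031]), (0.73, [0.476, -0.187, 0.032])]
tray [(0.91, [0.481, -0.281, -0.006])]
station [(0.94, [0.517, 0.252, -0.002])]
nest []
push_plate []
0.8 [0.16219412 0.57765181 0.23762304] [-4.28687180e-01 -3.11217254e+00  3.68785531e-05] 0.09314590364116918 [-0.34631984  0.07947377  0.42322092]
```

View pics/top0.png

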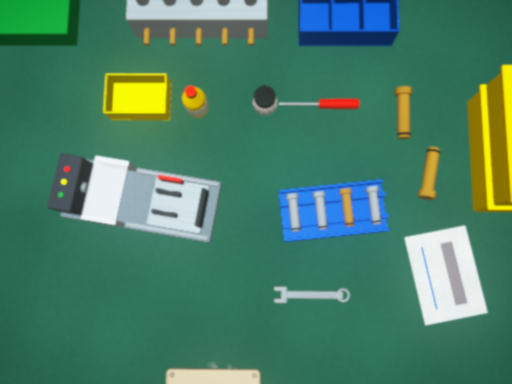

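View pics/side0.png

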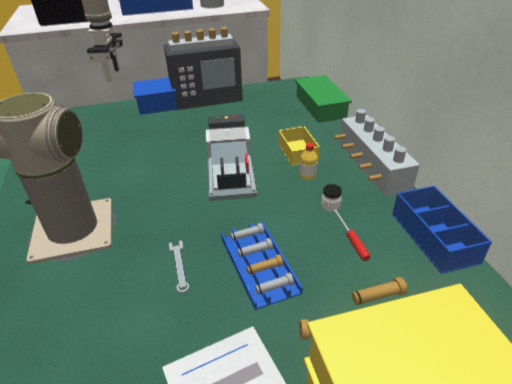

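The brass-coloured candidates are (347,206) in the tray, and (403,112) and (429,172) on the bench, both of which are larger. The one in the tray is the smallest and lies in a pocket, so it's my choice. Next I'll check it close up and refine the axes.

```bash
cat > h.py <<'E'
from cell import ctrl
import cv2,numpy as np
from scipy.spatial.transform import Rotation as R
def ray(c,uv,z):
    k=ctrl.calibration(c);T=k["T"];uv=np.atleast_2d(uv)
    d=np.c_[(uv[:,0]-k["cx"])/k["fx"],(uv[:,1]-k["cy"])/k["fy"],np.ones(len(uv))]@T[:3,:3].T
    return T[:3,3]+d*((z-T[2,3])/d[:,2])[:,None]
def proj(c,p):
    k=ctrl.calibration(c);q=np.linalg.inv(k["T"])@np.append(p,1)
    return k["fx"]*q[0]/q[2]+k["cx"],k["fy"]*q[1]/q[2]+k["cy"]
def axis(c,mask,z):
    v,u=np.nonzero(mask);p=ray(c,np.c_[u,v],z)[:,:2];m=p.mean(0)
    w,V=np.linalg.eigh(np.cov((p-m).T));a=V[:,1]*np.sign(V[0,1]);t=(p-m)@a
    return m,np.degrees(np.arctan2(a[1],a[0])),np.percentile(t,[1,99]),len(u)
def delta(goal,yaw):
    "shift in tool axes (fraction) and turn from current pose to tool-down with tool y at world angle yaw deg"
    s=ctrl.sense();Rt=R.from_rotvec(s["tcp_rot"]);t=Rt.inv().apply(np.array(goal)-s["tcp_pos"])/.12
    y=np.array([np.cos(np.radians(yaw)),np.sin(np.radians(yaw)),0]);z=np.array([0,0,-1.])
    G=R.from_matrix(np.c_[np.cross(y,z),y,z]);r=(Rt.inv()*G).as_rotvec()/(np.pi/4)
    return np.round(t,3),np.round(r,3)
E
python3 - <<'E'
from h import *
im=ctrl.read_camera("top")
a=cv2.resize(im[170:250,270:395],None,fx=6,fy=6,interpolation=2)[:300]
cr=np.vstack([cv2.resize(im[175:245,275:395],(720,420))[:300],]) 
cv2.imwrite("pics/crop1.png",np.vstack([cv2.resize(im[178:243,275:395],(520,282)),cv2.resize(im[148:245,45:225],(520,280))]))
for th in("brass_plunger","steel_plunger1","nest","push_plate","station","tray"):
    for d in ctrl.outline_of(th,"top")[:4]:
        m,an,e,n=axis("top",d["region"],.035);v,u=np.nonzero(d["region"]);print(th,round(d["conf"],2),m.round(4),an.round(1),e.round(3),n,u.mean().round(),v.mean().round())
hsv=cv2.cvtColor(im,cv2.COLOR_BGR2HSV)
m=np.zeros(im.shape[:2],bool);m[185:230,337:357]=1
m&=(hsv[...,0]>8)&(hsv[...,0]<30)&(hsv[...,1]>110)
print("brass",axis("top",m,.036))
E
```

```text
brass_plunger 0.94 [ 0.5673 -0.5112] -10.3 [-0.061  0.066] 722 429.0 174.0
brass_plunger 0.86 [ 0.4875 -0.3132] 5.8 [-0.045  0.043] 338 347.0 206.0
brass_plunger 0.86 [ 0.7218 -0.4537] -1.4 [-0.067  0.062] 682 403.0 111.0
brass_plunger 0.74 [0.4894 0.0905] 75.1 [-0.066  0.065] 2668 178.0 204.0
steel_plunger1 0.8 [ 0.492  -0.3754] 5.5 [-0.046  0.044] 379 373.0 204.0
steel_plunger1 0.69 [ 0.4804 -0.25  ] 6.1 [-0.048  0.043] 353 320.0 209.0
steel_plunger1 0.63 [ 0.4744 -0.186 ] 6.3 [-0.047  0.043] 378 293.0 211.0
steel_plunger1 0.56 [ 0.4854 -0.3132] 6.4 [-0.045  0.043] 358 347.0 207.0
nest 0.87 [0.4897 0.0903] 70.0 [-0.069  0.068] 2700 178.0 204.0
push_plate 0.74 [0.4894 0.0903] 73.4 [-0.067  0.066] 2738 178.0 204.0
push_plate 0.63 [ 0.4788 -0.2496] 5.7 [-0.046  0.043] 367 320.0 210.0
station 0.72 [0.5063 0.1977] 79.4 [-0.198  0.199] 10488 133.0 197.0
tray 0.94 [ 0.4755 -0.279 ] -83.8 [-0.122  0.123] 4108 332.0 211.0
brass (array([ 0.48969683, -0.31326453]), np.float64(6.325304865816115), array([-0.04046052,  0.03798886]), 234)
```

View pics/crop1.png

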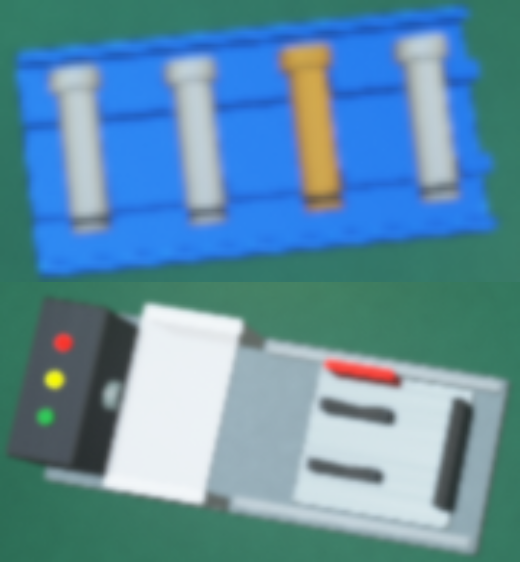

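The crop confirms the choice. The brass plunger sits third in the tray at (347,206), with its collar up (+x), its black band down, and a tray yaw of about 6°. In the station, the red plate at (362,372 in the crop) is on the +x side, the yaw is about -11°, and the shuttle is near 0. I'm setting out.

>>> {"name": "step_arm", "arguments": {"targets": [{"translation": [-0.3,-0.27,0],"turn": [0,0,0]},{"translation": [-0.6,-0.54,0],"turn": [0,0,0]},{"translation": [-0.87,-0.79,0],"turn": [0,0,0]},{"translation": [-0.87,-0.79,0],"turn": [0,0,0]}], "fingers": -0.03}}

```text
t: 1.65
tcp_pos: [0.2385, 0.4564, 0.2379]
tcp_rot: [0.433, 3.111, 0.0]
force: [-0.4, 0.5, -0.4]
width: 0.0578
grip_force: 0.0
```

>>> {"name": "step_arm", "arguments": {"targets": [{"translation": [-0.43,-0.4,0],"turn": [0,0,0]},{"translation": [-0.87,-0.79,0],"turn": [0,0,0]},{"translation": [-0.87,-0.79,0],"turn": [0,0,0]}]}}

```text
t: 2.02
tcp_pos: [0.3132, 0.3371, 0.2379]
tcp_rot: [0.433, 3.111, 0.0]
force: [-0.5, 1.1, 0.2]
width: 0.0453
grip_force: 0.0
```

>>> {"name": "step_arm", "arguments": {"targets": [{"translation": [-0.43,-0.4,0],"turn": [0,0,0]},{"translation": [-0.87,-0.79,0],"turn": [0,0,0]},{"translation": [-0.87,-0.79,0],"turn": [0,0,0]}]}}

```text
t: 2.4
tcp_pos: [0.3882, 0.2177, 0.2379]
tcp_rot: [0.433, 3.111, 0.0]
force: [-0.4, 1.1, 0.5]
width: 0.0452
grip_force: 0.0
```

>>> {"name": "step_arm", "arguments": {"targets": [{"translation": [-0.43,-0.4,0],"turn": [0,0,0]},{"translation": [-0.87,-0.79,0],"turn": [0,0,0]},{"translation": [-0.87,-0.79,0],"turn": [0,0,0]}]}}

```text
t: 2.78
tcp_pos: [0.463, 0.0985, 0.2376]
tcp_rot: [-0.433, -3.112, -0.0]
force: [-0.4, -0.2, 0.6]
width: 0.0454
grip_force: 0.0
```

```bash
python3 - <<'E'
from h import *
s=ctrl.sense();print(s["t"],s["tcp_pos"],s["width"],s["qpos"]);print(delta([.4845,-.314,.15],96))
E
```

```text
2.775 [0.46298843 0.09846655 0.23759226] 0.045359714046536596 [ 1.01044429e-01 -2.18895351e-01  1.82726235e+00  1.71609362e-04
  1.53318546e+00 -1.19349347e+00]
(array([-1.11 , -3.258,  0.729]), array([ 0.   ,  0.   , -0.485]))
```

>>> {"name": "step_arm", "arguments": {"targets": [{"translation": [-0.15,-0.45,0],"turn": [0,0,0]},{"translation": [-0.3,-0.9,0],"turn": [0,0,0]},{"translation": [-0.3,-0.9,0],"turn": [0,0,0]}]}}

```text
t: 3.15
tcp_pos: [0.4674, -0.0154, 0.2376]
tcp_rot: [-0.434, -3.111, -0.0]
force: [-0.6, -0.3, 0.2]
width: 0.0452
grip_force: 0.0
```

>>> {"name": "step_arm", "arguments": {"targets": [{"translation": [-0.15,-0.45,0],"turn": [0,0,0]},{"translation": [-0.3,-0.9,0],"turn": [0,0,0]},{"translation": [-0.3,-0.9,0],"turn": [0,0,0]}]}}

```text
t: 3.52
tcp_pos: [0.4731, -0.1284, 0.2375]
tcp_rot: [-0.433, -3.111, -0.0]
force: [0.2, 0.8, -0.1]
width: 0.0452
grip_force: 0.0
```

>>> {"name": "step_arm", "arguments": {"targets": [{"translation": [-0.17,-0.45,0.2],"turn": [0,0,0]},{"translation": [-0.35,-0.9,0.4],"turn": [0,0,0]},{"translation": [-0.35,-0.9,0.4],"turn": [0,0,0]}]}}

```text
t: 3.9
tcp_pos: [0.4835, -0.2425, 0.1865]
tcp_rot: [-0.431, -3.108, -0.004]
force: [-0.6, 0.2, -0.1]
width: 0.0448
grip_force: 0.0
```

>>> {"name": "step_arm", "arguments": {"targets": [{"translation": [-0.08,-0.28,0.15],"turn": [0,0,-0.24]},{"translation": [-0.16,-0.56,0.33],"turn": [0,0,-0.485]},{"translation": [-0.16,-0.56,0.33],"turn": [0,0,-0.485]},{"translation": [-0.16,-0.56,0.33],"turn": [0,0,-0.485]}]}}

```text
t: 4.4
tcp_pos: [0.4854, -0.3106, 0.1507]
tcp_rot: [-0.167, 3.136, 0.001]
force: [0.5, -0.1, 0.2]
width: 0.0452
grip_force: 0.0
```

```bash
python3 - <<'E'
from h import *
for c in("top","side"):
    im=ctrl.read_camera(c)
    for th in("brass_plunger","brass_collar"): print(c,th,[(round(d["conf"],2),np.round(d["location"],3).tolist()) for d in ctrl.mark_of(th,c)[:4]])
    if c=="side":cv2.imwrite("pics/side1.png",cv2.resize(im[190:320,190:340],None,fx=4,fy=4))
s=ctrl.sense();print(s["t"],s["tcp_pos"],s["qpos"],proj("side",s["tcp_pos"]));print(delta([.4845,-.314,.033],96))
E
```

```text
top brass_plunger [(0.69, [0.487, -0.314, 0.03]), (0.69, [0.724, -0.461, 0.02])]
top brass_collar [(0.82, [0.777, -0.458, 0.023])]
side brass_plunger [(0.57, [0.488, -0.309, 0.031]), (0.57, [0.727, -0.457, 0.015])]
side brass_collar [(0.64, [0.522, -0.314, 0.031]), (0.64, [0.78, -0.463, 0.021]), (0.58, [0.515, -0.506, 0.022]), (0.49, [0.492, 0.116, 0.064])]
4.7 [ 0.48472112 -0.31236939  0.15083739] [-6.61436293e-01  1.23347512e-01  1.65648968e+00  1.32118778e-04
  1.36066671e+00 -2.33958658e+00] (np.float64(262.33763391343604), np.float64(230.19804132543644))
(array([ 0.004, -0.013,  0.982]), array([-0.001,  0.001,  0.003]))
```

View pics/side1.png

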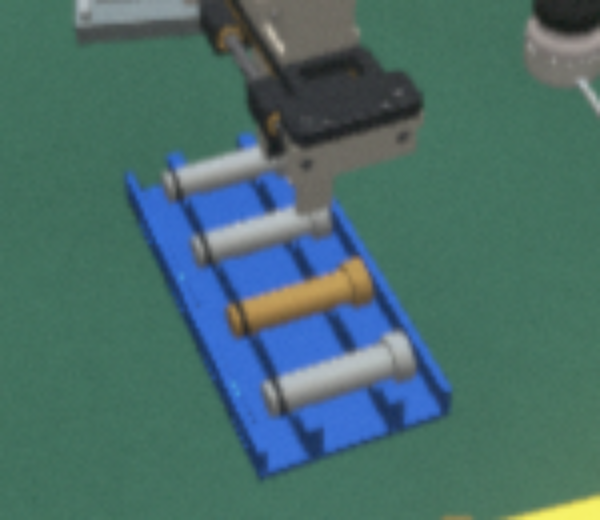

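The gripper is above the brass plunger at crop (300,295) and its fingers line up with it. I'm descending and closing.

>>> {"name": "step_arm", "arguments": {"targets": [{"translation": [0,-0.01,0.3],"turn": [0,0,0]},{"translation": [0,-0.01,0.6],"turn": [0,0,0]},{"translation": [0,-0.01,0.85],"turn": [0,0,0]},{"translation": [0,-0.01,0.98],"turn": [0,0,0]},{"translation": [0,-0.01,0.98],"turn": [0,0,0]}]}}

```text
t: 5.32
tcp_pos: [0.4837, -0.3136, 0.0316]
tcp_rot: [0.168, -3.136, -0.002]
force: [-0.1, 0.2, -0.1]
width: 0.045
grip_force: 0.0
```

>>> {"name": "step_arm", "arguments": {"targets": [{"translation": [0,0,0.01],"turn": [0,0,0]},{"translation": [0,0,0.01],"turn": [0,0,0]},{"translation": [0,0,0.01],"turn": [0,0,0]},{"translation": [0,0,0.01],"turn": [0,0,0]},{"translation": [0,0,0.01],"turn": [0,0,0]}], "fingers": -0.8}}

```text
t: 5.95
tcp_pos: [0.485, -0.3146, 0.0323]
tcp_rot: [-0.168, 3.136, -0.002]
force: [-0.8, 0.6, 6.5]
width: 0.0215
grip_force: 30.0
```

>>> {"name": "step_arm", "arguments": {"targets": [{"translation": [0,0,-0.1],"turn": [0,0,0]},{"translation": [0,0,-0.4],"turn": [0,0,0]},{"translation": [0,0,-0.75],"turn": [0,0,0]},{"translation": [0,0,-1],"turn": [0,0,0]},{"translation": [0,0,-1],"turn": [0,0,0]}], "fingers": -0.8}}

```text
t: 6.58
tcp_pos: [0.4857, -0.3153, 0.1543]
tcp_rot: [-0.168, 3.133, -0.006]
force: [1.0, -1.4, -4.5]
width: 0.0213
grip_force: 30.0
```

```bash
python3 - <<'E'
from h import *
for c in("top","side"):
    im=ctrl.read_camera(c)
    for th in("brass_plunger","brass_collar","nest","push_plate","station"): print(c,th,[(round(d["conf"],2),np.round(d["location"],3).tolist()) for d in ctrl.mark_of(th,c)[:4]])
    if c=="side":cv2.imwrite("pics/side2.png",im)
    if c=="top":
        cv2.imwrite("pics/top2.png",im)
        g=im[140:250,140:230].astype(int)
        # red plate and dark plate
        hsv=cv2.cvtColor(im,cv2.COLOR_BGR2HSV)
        red=(hsv[...,1]>150)&((hsv[...,0]<8)|(hsv[...,0]>172));dk=hsv[...,2]<75
        w=np.zeros(red.shape,bool);w[165:230,147:215]=1
        print("red",axis(c,red&w,.076))
        n,l,st,ce=cv2.connectedComponentsWithStats((dk&w).astype(np.uint8))
        for i in range(1,n):
            if st[i,4]>15: print("dark",ce[i].round(1),axis(c,l==i,.07))
s=ctrl.sense();print(s["t"],s["tcp_pos"],s["qpos"],s["force"],s["width"])
E
```

```text
top brass_plunger [(0.9, [0.725, -0.459, 0.02])]
top brass_collar [(0.78, [0.776, -0.457, 0.024]), (0.44, [0.763, 0.2, 0.003])]
top nest [(0.55, [0.492, 0.113, 0.06])]
top push_plate [(0.76, [0.476, 0.023, 0.064]), (0.31, [0.474, -0.188, 0.033])]
top station []
red (array([0.54393721, 0.10291883]), np.float64(79.83472222313799), array([-0.02566379,  0.02566268]), 74)
dark [202.6 207.7] (array([0.47748263, 0.02529252]), np.float64(-8.652880573014672), array([-0.04189615,  0.04055914]), 155)
side brass_plunger [(0.84, [0.728, -0.458, 0.016]), (0.54, [0.484, -0.309, 0.147]), (0.28, [0.516, 0.249, 0.001])]
side brass_collar [(0.76, [0.517, -0.506, 0.017]), (0.58, [0.783, -0.459, 0.022])]
side nest [(0.8, [0.492, 0.114, 0.065])]
side push_plate [(0.74, [0.476, 0.029, 0.057])]
side station [(0.58, [0.518, 0.251, -0.001])]
7.175 [ 0.48420963 -0.31407824  0.15090597] [-6.64251674e-01  1.26123062e-01  1.65334296e+00  6.73233025e-06
  1.36264836e+00 -2.34218052e+00] [ 0.13634396 -0.79612134 -3.12831791] 0.02150855964213798
```

>>> {"name": "step_arm", "arguments": {"targets": [{"translation": [-0.03,0.25,0],"turn": [0,0,0]},{"translation": [-0.07,0.6,0],"turn": [0,0,0]},{"translation": [-0.11,0.88,0],"turn": [0,0,0]}]}}

```text
t: 7.55
tcp_pos: [0.486, -0.2065, 0.1512]
tcp_rot: [-0.168, 3.137, 0.0]
force: [0.2, -0.7, -3.8]
width: 0.0211
grip_force: 30.0
```

>>> {"name": "step_arm", "arguments": {"targets": [{"translation": [-0.04,0.3,0],"turn": [0,0,0]},{"translation": [-0.07,0.6,0],"turn": [0,0,0]},{"translation": [-0.11,0.88,0],"turn": [0,0,0]}]}}

```text
t: 7.92
tcp_pos: [0.488, -0.1002, 0.1514]
tcp_rot: [-0.168, 3.137, -0.0]
force: [0.3, -0.2, -3.8]
width: 0.0214
grip_force: 30.0
```

>>> {"name": "step_arm", "arguments": {"targets": [{"translation": [-0.04,0.3,0],"turn": [0,0,0]},{"translation": [-0.07,0.6,0],"turn": [0,0,0]},{"translation": [-0.11,0.88,0],"turn": [0,0,0]}]}}

```text
t: 8.3
tcp_pos: [0.4898, 0.0063, 0.1515]
tcp_rot: [-0.168, 3.137, -0.0]
force: [0.2, -0.8, -4.6]
width: 0.0216
grip_force: 30.0
```

>>> {"name": "step_arm", "arguments": {"targets": [{"translation": [-0.04,0.3,0],"turn": [0,0,0.12]},{"translation": [-0.07,0.6,0],"turn": [0,0,0.25]},{"translation": [-0.11,0.88,0],"turn": [0,0,0.367]},{"translation": [-0.11,0.88,0],"turn": [0,0,0.367]}]}}

```text
t: 8.8
tcp_pos: [0.4916, 0.1135, 0.1514]
tcp_rot: [0.281, 3.129, 0.001]
force: [0.4, -1.2, -3.9]
width: 0.0216
grip_force: 30.0
```

```bash
python3 - <<'E'
from h import *
for c in("top","side"):
    im=ctrl.read_camera(c)
    for th in("brass_plunger","brass_collar","nest","push_plate"): print(c,th,[(round(d["conf"],2),np.round(d["location"],3).tolist()) for d in ctrl.mark_of(th,c)[:4]])
s=ctrl.sense();p=s["tcp_pos"];print(s["t"],p,s["tcp_rot"],s["force"],s["width"]);print(delta([.492,.113,.15],79.5))
x=np.array([np.cos(np.radians(-10.5)),np.sin(np.radians(-10.5)),0])
k=4;u0,v0=160,120;cr=cv2.resize(im[120:215,180:290],None,fx=5,fy=5,interpolation=2)
for a in(-.045,.033,.045):
    q=proj("side",p+a*x);cv2.circle(cr,(int((q[0]-180)*5),int((q[1]-120)*5)),3,(255,0,255),-1)
cv2.imwrite("pics/side3.png",cr)
E
```

```text
top brass_plunger [(0.72, [0.725, -0.46, 0.02]), (0.64, [0.576, -0.518, 0.018])]
top brass_collar [(0.69, [0.52, -0.507, 0.023]), (0.57, [0.778, -0.46, 0.024]), (0.47, [0.76, 0.2, -0.001])]
top nest [(0.62, [0.491, 0.117, 0.066])]
top push_plate [(0.6, [0.476, 0.024, 0.062])]
side brass_plunger [(0.8, [0.73, -0.459, 0.018]), (0.46, [0.494, 0.111, 0.152]), (0.33, [0.478, -0.254, 0.035])]
side brass_collar [(0.64, [0.755, -0.116, -0.002]), (0.61, [0.516, -0.506, 0.02]), (0.46, [0.533, 0.099, 0.151])]
side nest []
side push_plate [(0.65, [0.479, 0.03, 0.06]), (0.17, [0.494, -0.377, 0.033])]
9.3 [0.49172361 0.11096698 0.15124978] [ 2.85217743e-01  3.12859289e+00 -5.78373392e-06] [ 0.28673009 -0.61575941 -2.39559178] 0.021351355077178412
(array([0.001, 0.017, 0.01 ]), array([-0.   ,  0.   ,  0.002]))
```

View pics/side3.png

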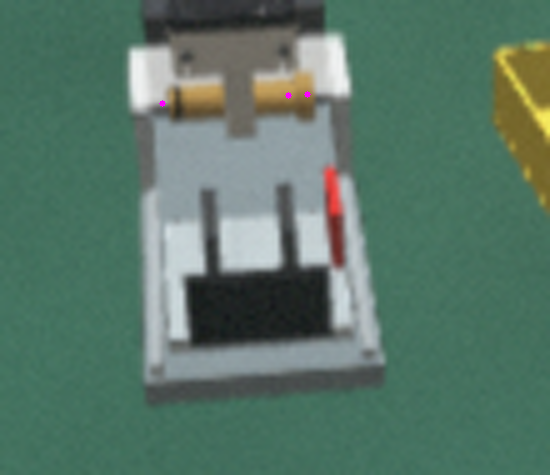

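In the side crop the plunger is held over the shuttle with its collar at (303,97), toward the red plate at (335,215). The held plunger sits about 3 mm to +x of the TCP, so I correct for that while lowering.

>>> {"name": "step_arm", "arguments": {"targets": [{"translation": [0.026,0.017,0.15],"turn": [0,0,0]},{"translation": [0.026,0.017,0.35],"turn": [0,0,0]},{"translation": [0.026,0.017,0.55],"turn": [0,0,0]},{"translation": [0.026,0.017,0.6],"turn": [0,0,0]},{"translation": [0.026,0.017,0.6],"turn": [0,0,0]}]}}

```text
t: 9.93
tcp_pos: [0.4884, 0.114, 0.0786]
tcp_rot: [-0.284, -3.127, 0.0]
force: [0.7, -0.3, -4.6]
width: 0.0214
grip_force: 30.0
```

```bash
python3 - <<'E'
from h import *
a=cv2.resize(ctrl.read_camera("top")[165:225,145:215],(560,280));im=ctrl.read_camera("side")
cv2.imwrite("pics/c4.png",np.vstack([cv2.resize(im[140:195,200:265],(560,320)+() ) if 0 else cv2.resize(im[140:200,190:270],(427,320))]))
cv2.imwrite("pics/c4.png",np.hstack([cv2.resize(im[140:200,195:265],(560,480))]))
s=ctrl.sense();p=s["tcp_pos"];print(s["t"],p,s["force"]);print(delta([.489,.1136,.0655],79.5))
E
```

```text
10.025 [0.48957925 0.11415335 0.08005488] [-0.35784568 -0.49287883 -4.45547729]
(array([ 0.004, -0.005,  0.121]), array([0.001, 0.002, 0.003]))
```

View pics/c4.png

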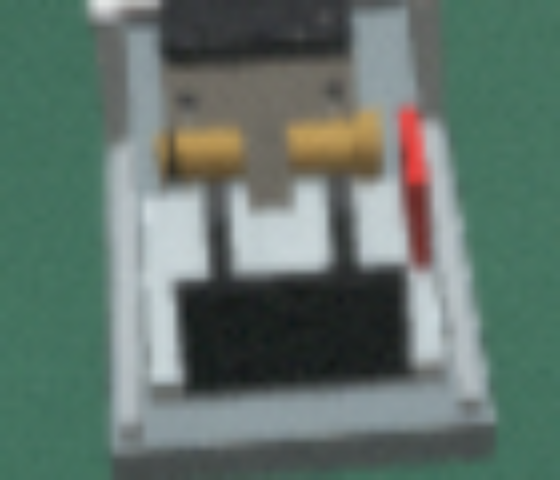

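Before seating: the crop shows the collar's start at 360 px against the V-block edge at 355, and its end at 382 against the red face at 404. The plunger is therefore about 3 mm too far to -x, so I shift it 3 mm to +x and then lower.

>>> {"name": "step_arm", "arguments": {"targets": [{"translation": [-0.025,0,0],"turn": [0,0,0]},{"translation": [-0.025,0,0.04],"turn": [0,0,0]},{"translation": [-0.025,0,0.075],"turn": [0,0,0]},{"translation": [-0.025,0,0.1],"turn": [0,0,0]},{"translation": [-0.025,0,0.1],"turn": [0,0,0]}]}}

```text
t: 10.65
tcp_pos: [0.4917, 0.1136, 0.067]
tcp_rot: [-0.284, -3.128, -0.0]
force: [0.3, 0.6, -3.8]
width: 0.021
grip_force: 30.0
```

```bash
python3 - <<'E'
from h import *
im=ctrl.read_camera("side");cv2.imwrite("pics/c5.png",cv2.resize(im[140:200,195:265],(560,480)))
s=ctrl.sense();print(s["t"],s["tcp_pos"],s["force"],s["moment"])
E
```

```text
10.7 [0.49183665 0.11353591 0.06714116] [-0.32409514  0.88154929 -4.521143  ] [ 0.03993985 -0.01602602  0.00262774]
```

View pics/c5.png

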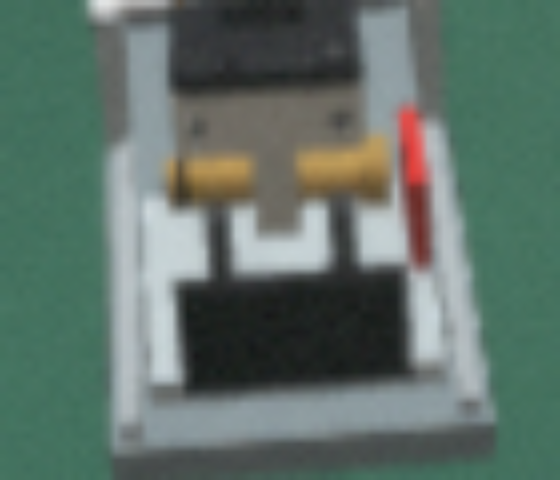

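The collar now spans 367–390 px, with about 5 mm clearance on each side, between the V-block at 355 and the red face at 403. I'm lowering onto the V-blocks.

>>> {"name": "step_arm", "arguments": {"targets": [{"translation": [0,0,0.007],"turn": [0,0,0]},{"translation": [0,0,0.014],"turn": [0,0,0]},{"translation": [0,0,0.014],"turn": [0,0,0]}]}}

```text
t: 11.08
tcp_pos: [0.4923, 0.1138, 0.0661]
tcp_rot: [0.284, 3.128, 0.001]
force: [-2.0, 2.6, 3.2]
width: 0.0211
grip_force: 30.0
```

>>> {"name": "step_arm", "arguments": {"targets": [{"translation": [0,0,0.004],"turn": [0,0,0]},{"translation": [0,0,0.004],"turn": [0,0,0]}]}}

```text
t: 11.32
tcp_pos: [0.4925, 0.1139, 0.0659]
tcp_rot: [0.284, 3.127, 0.001]
force: [-2.4, 3.6, 4.3]
width: 0.0213
grip_force: 30.0
```

>>> {"name": "step_arm", "arguments": {"targets": [{"translation": [0,0,0],"turn": [0,0,0]},{"translation": [0,0,0],"turn": [0,0,0]},{"translation": [0,0,0],"turn": [0,0,0]},{"translation": [0,0,0],"turn": [0,0,0]}], "fingers": -0.1}}

```text
t: 11.82
tcp_pos: [0.4919, 0.1134, 0.065]
tcp_rot: [-0.284, -3.129, 0.0]
force: [-0.2, 0.6, -0.6]
width: 0.0419
grip_force: 0.0
```

>>> {"name": "step_arm", "arguments": {"targets": [{"translation": [0,0,-0.1],"turn": [0,0,0]},{"translation": [0,0,-0.4],"turn": [0,0,0]},{"translation": [0,0,-0.8],"turn": [0,0,0]},{"translation": [0,0,-1],"turn": [0,0,0]},{"translation": [0,0,-1],"turn": [0,0,0]}]}}

```text
t: 12.45
tcp_pos: [0.4938, 0.1137, 0.1884]
tcp_rot: [0.284, 3.123, 0.002]
force: [0.1, -0.1, -0.5]
width: 0.0418
grip_force: 0.0
```

```bash
python3 - <<'E'
from h import *
im=ctrl.read_camera("side");t=ctrl.read_camera("top")
print([(round(d["conf"],2),np.round(d["location"],3).tolist()) for th in("brass_plunger","brass_collar","nest","push_plate") for d in ctrl.mark_of(th,"side")[:4]])
cv2.imwrite("pics/c6.png",np.hstack([cv2.resize(im[130:200,190:270],(400,350)),cv2.resize(t[160:230,140:220],(400,350))]))
s=ctrl.sense();print(s["t"],s["tcp_pos"],s["force"],s["width"])
# push: tool behind push plate
n=np.array([.492,.113]);y=np.array([.182,.983]);print("pre-push",n-.091*y-.05*y, delta([*(n-.151*y),.165],79.5),delta([*(n-.141*y),.065],79.5-90))
E
```

```text
[(0.82, [0.727, -0.459, 0.018]), (0.75, [0.496, 0.114, 0.065]), (0.97, [0.78, -0.46, 0.019]), (0.53, [0.516, -0.506, 0.021]), (0.52, [0.53, 0.104, 0.066]), (0.34, [0.475, -0.188, 0.035]), (0.81, [0.493, 0.112, 0.061]), (0.98, [0.481, 0.029, 0.058])]
12.75 [0.49096366 0.11335443 0.18349705] [-0.84557067 -1.06879302  0.43555438] 0.0418991667874065
pre-push [ 0.466338 -0.025603] (array([-0.007, -1.259,  0.155]), array([-0.001, -0.003,  0.003])) (array([-0.009, -1.175,  0.988]), array([-3.000e-03, -2.000e-03,  2.003e+00]))
```

View pics/c6.png

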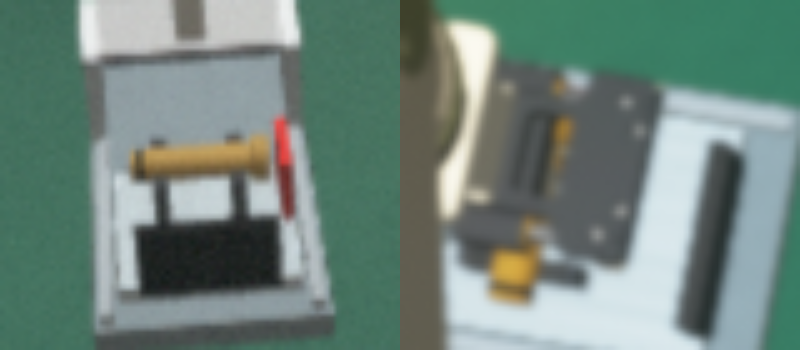

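The left view shows the plunger lying in both V-blocks, with its collar at (258,157) in the gap before the red plate at (283,165). Next I close the fingers, go behind the push plate, and lower.

>>> {"name": "step_arm", "arguments": {"targets": [{"translation": [0,-0.3,0],"turn": [0,0,0]},{"translation": [0,-0.7,0],"turn": [0,0,0]},{"translation": [0,-0.7,0],"turn": [0,0,0]}], "fingers": -1}}

```text
t: 13.12
tcp_pos: [0.4759, 0.0286, 0.1841]
tcp_rot: [-0.289, -3.127, 0.001]
force: [0.7, -0.4, -0.4]
width: 0.0165
grip_force: 0.0
```

>>> {"name": "step_arm", "arguments": {"targets": [{"translation": [0,-0.25,0],"turn": [0,0,0]},{"translation": [0,-0.53,0],"turn": [0,0,0]},{"translation": [0,-0.53,0],"turn": [0,0,0]}]}}

```text
t: 13.5
tcp_pos: [0.465, -0.0324, 0.1844]
tcp_rot: [-0.287, -3.127, -0.0]
force: [0.3, 0.1, -0.6]
width: 0.0002
grip_force: 0.0
```

>>> {"name": "step_arm", "arguments": {"targets": [{"translation": [0,0,0.3],"turn": [0,0,0]},{"translation": [0,0,0.6],"turn": [0,0,0]},{"translation": [0,0,0.85],"turn": [0,0,0]},{"translation": [0,0,0.97],"turn": [0,0,0]},{"translation": [0,0,0.97],"turn": [0,0,0]}]}}

```text
t: 14.12
tcp_pos: [0.4646, -0.0308, 0.0678]
tcp_rot: [-0.283, -3.126, -0.001]
force: [-0.9, -0.2, 1.1]
width: 0.0002
grip_force: 0.0
```

>>> {"name": "step_arm", "arguments": {"targets": [{"translation": [0,0.05,0],"turn": [0,0,0]},{"translation": [0,0.1,0],"turn": [0,0,0]},{"translation": [0,0.15,0],"turn": [0,0,0]},{"translation": [0,0.2,0],"turn": [0,0,0]}]}}

```text
t: 14.62
tcp_pos: [0.47, -0.0076, 0.0691]
tcp_rot: [0.284, 3.128, -0.0]
force: [0.4, 0.3, -0.4]
width: 0.0007
grip_force: 0.0
```

```bash
python3 - <<'E'
from h import *
s=ctrl.sense();p=s["tcp_pos"];print(s["t"],p,s["force"],s["width"])
y=np.array([.182,.983]);o=np.array([.518,.251]);d=p[:2]-o;print("station x,y",d@[.983,-.182],d@y)
E
```

```text
14.625 [ 0.46999628 -0.00764024  0.069092  ] [ 0.41255187  0.26280294 -0.38337105] 0.0006524664610246129
station x,y -0.0001151327772899539 -0.2629800337160064
```

>>> {"name": "step_arm", "arguments": {"targets": [{"translation": [0,0.03,0.02],"turn": [0,0,0]},{"translation": [0,0.06,0.03],"turn": [0,0,0]},{"translation": [0,0.09,0.03],"turn": [0,0,0]},{"translation": [0,0.12,0.03],"turn": [0,0,0]},{"translation": [0,0.15,0.03],"turn": [0,0,0]}]}}

```text
t: 15.25
tcp_pos: [0.4729, 0.0097, 0.0651]
tcp_rot: [0.284, 3.129, -0.0]
force: [-1.9, -5.6, -0.1]
width: 0.0006
grip_force: 2.5
```

>>> {"name": "step_arm", "arguments": {"targets": [{"translation": [0,0.04,0],"turn": [0,0,0]},{"translation": [0,0.08,0],"turn": [0,0,0]},{"translation": [0,0.12,0],"turn": [0,0,0]},{"translation": [0,0.16,0],"turn": [0,0,0]},{"translation": [0,0.2,0],"turn": [0,0,0]}]}}

```text
t: 15.88
tcp_pos: [0.4771, 0.0336, 0.065]
tcp_rot: [-0.284, -3.128, 0.0]
force: [-2.7, -2.6, 2.5]
width: 0.0002
grip_force: 1.7
```

```bash
python3 - <<'E'
from h import *
s=ctrl.sense();p=s["tcp_pos"];print(s["t"],p,s["force"],s["width"])
y=np.array([.182,.983]);o=np.array([.518,.251]);d=p[:2]-o;print("station x,y",d@[.983,-.182],d@y)
im=ctrl.read_camera("side")
print([(th,round(d["conf"],2),np.round(d["location"],3).tolist()) for th in("brass_plunger","nest","push_plate") for d in ctrl.mark_of(th,"side")[:3]])
E
```

```text
15.875 [0.4770685  0.03357237 0.06503097] [-2.74797496 -2.60340163  2.45129146] 0.0001939185255933745
station x,y -0.0006638345449061937 -0.22118089220298753
[('brass_plunger', 0.87, [0.732, -0.458, 0.019]), ('brass_plunger', 0.39, [0.5, 0.14, 0.068]), ('nest', 0.87, [0.499, 0.137, 0.062]), ('push_plate', 0.7, [0.482, 0.053, 0.06])]
```

The shuttle is moving with about 4 N and the plunger is riding along. I'll keep pushing.

>>> {"name": "step_arm", "arguments": {"targets": [{"translation": [0,0.05,0],"turn": [0,0,0]},{"translation": [0,0.1,0],"turn": [0,0,0]},{"translation": [0,0.15,0],"turn": [0,0,0]},{"translation": [0,0.2,0],"turn": [0,0,0]},{"translation": [0,0.25,0],"turn": [0,0,0]}]}}

```text
t: 16.7
tcp_pos: [0.4825, 0.0632, 0.065]
tcp_rot: [-0.284, -3.128, 0.0]
force: [-2.4, -3.3, 1.9]
width: 0.0006
grip_force: 1.7
```

>>> {"name": "step_arm", "arguments": {"targets": [{"translation": [0,0.05,0],"turn": [0,0,0]},{"translation": [0,0.1,0],"turn": [0,0,0]},{"translation": [0,0.15,0],"turn": [0,0,0]},{"translation": [0,0.2,0],"turn": [0,0,0]},{"translation": [0,0.25,0],"turn": [0,0,0]}]}}

```text
t: 17.32
tcp_pos: [0.4879, 0.0926, 0.0649]
tcp_rot: [-0.284, -3.128, 0.0]
force: [-3.1, -2.5, 1.8]
width: 0.0003
grip_force: 1.7
```

>>> {"name": "step_arm", "arguments": {"targets": [{"translation": [0,0.05,0],"turn": [0,0,0]},{"translation": [0,0.1,0],"turn": [0,0,0]},{"translation": [0,0.15,0],"turn": [0,0,0]},{"translation": [0,0.2,0],"turn": [0,0,0]},{"translation": [0,0.25,0],"turn": [0,0,0]}]}}

```text
t: 17.95
tcp_pos: [0.4934, 0.1221, 0.0649]
tcp_rot: [-0.284, -3.128, 0.0]
force: [-3.8, -2.4, 0.5]
width: 0.0003
grip_force: 1.7
```

>>> {"name": "step_arm", "arguments": {"targets": [{"translation": [0,0.03,0],"turn": [0,0,0]},{"translation": [0,0.05,0],"turn": [0,0,0]},{"translation": [0,0.07,0],"turn": [0,0,0]},{"translation": [0,0.09,0],"turn": [0,0,0]}]}}

```text
t: 18.45
tcp_pos: [0.4953, 0.1324, 0.065]
tcp_rot: [-0.284, -3.129, 0.0]
force: [-3.7, -2.2, -1.5]
width: 0.0003
grip_force: 1.6
```

```bash
python3 - <<'E'
from h import *
s=ctrl.sense();p=s["tcp_pos"];print(s["t"],p,s["force"],s["width"])
y=np.array([.182,.983]);o=np.array([.518,.251]);d=p[:2]-o;print("station x,y",d@[.983,-.182],d@y)
E
```

```text
18.45 [0.49534813 0.13242954 0.06503825] [-3.65631475 -2.16707545 -1.48845988] 0.00028408832661534083
station x,y -0.0006869659767555305 -0.12067740115945931
```

>>> {"name": "step_arm", "arguments": {"targets": [{"translation": [0,0.02,0],"turn": [0,0,0]},{"translation": [0,0.04,0],"turn": [0,0,0]},{"translation": [0,0.055,0],"turn": [0,0,0]},{"translation": [0,0.07,0],"turn": [0,0,0]}]}}

```text
t: 18.95
tcp_pos: [0.4969, 0.1408, 0.0651]
tcp_rot: [-0.284, -3.129, -0.0]
force: [-2.9, -2.0, -1.1]
width: 0.0008
grip_force: 1.5
```

>>> {"name": "step_arm", "arguments": {"targets": [{"translation": [0,0.01,0],"turn": [0,0,0]},{"translation": [0,0.02,0],"turn": [0,0,0]}]}}

```text
t: 19.2
tcp_pos: [0.4973, 0.1431, 0.0651]
tcp_rot: [-0.284, -3.129, 0.0]
force: [-3.5, -2.6, -0.5]
width: 0.0001
grip_force: 1.5
```

>>> {"name": "step_arm", "arguments": {"targets": [{"translation": [0,0.01,0],"turn": [0,0,0]},{"translation": [0,0.02,0],"turn": [0,0,0]}]}}

```text
t: 19.45
tcp_pos: [0.4975, 0.1443, 0.0651]
tcp_rot: [-0.284, -3.128, 0.004]
force: [-5.8, -12.8, 4.2]
width: 0.0006
grip_force: 6.8
```

>>> {"name": "step_arm", "arguments": {"targets": [{"translation": [0,0.01,0],"turn": [0,0,0]},{"translation": [0,0.015,0],"turn": [0,0,0]}]}}

```text
t: 19.7
tcp_pos: [0.4975, 0.1444, 0.0651]
tcp_rot: [-0.284, -3.127, 0.008]
force: [-8.1, -20.4, 7.5]
width: 0.0002
grip_force: 10.6
```

The force jumped to 20 N at TCP y = -108.5 mm in the station frame, exactly where the stop should be. I'm backing off.

>>> {"name": "step_arm", "arguments": {"targets": [{"translation": [0,-0.05,0],"turn": [0,0,0]},{"translation": [0,-0.2,0],"turn": [0,0,0]},{"translation": [0,-0.5,0],"turn": [0,0,0]},{"translation": [0,-0.8,-0.3],"turn": [0,0,0]},{"translation": [0,-0.8,-0.8],"turn": [0,0,0]}]}}

```text
t: 20.32
tcp_pos: [0.4786, 0.0502, 0.1599]
tcp_rot: [-0.288, -3.124, 0.001]
force: [2.2, -0.1, -0.2]
width: 0.0007
grip_force: 0.0
```

>>> {"name": "step_arm", "arguments": {"targets": [{"translation": [0,-0.4,-0.3],"turn": [0,0,0]},{"translation": [0,-0.9,-0.6],"turn": [0,0,0]},{"translation": [0,-0.9,-0.6],"turn": [0,0,0]}]}}

```text
t: 20.7
tcp_pos: [0.4624, -0.0569, 0.2366]
tcp_rot: [0.289, 3.122, -0.002]
force: [-0.0, 0.3, -0.7]
width: 0.0003
grip_force: 0.0
```

```bash
python3 - <<'E'
from h import *
im=ctrl.read_camera("side");t=ctrl.read_camera("top")
for c in("side","top"):print(c,[(th,round(d["conf"],2),np.round(d["location"],3).tolist()) for th in("brass_plunger","nest","push_plate") for d in ctrl.mark_of(th,c)[:3]])
cv2.imwrite("pics/c7.png",np.hstack([cv2.resize(im[100:200,180:280],(400,400)),cv2.resize(t[140:240,40:140],(400,400))]))
s=ctrl.sense();print(s["t"],s["tcp_pos"],s["force"])
E
```

```text
side [('brass_plunger', 0.76, [0.728, -0.458, 0.018]), ('brass_plunger', 0.6, [0.52, 0.25, 0.065]), ('nest', 0.76, [0.515, 0.247, 0.059]), ('push_plate', 0.72, [0.503, 0.162, 0.059]), ('push_plate', 0.46, [0.517, 0.252, 0.064]), ('push_plate', 0.2, [0.478, -0.249, 0.032])]
top [('brass_plunger', 0.91, [0.577, -0.516, 0.02]), ('brass_plunger', 0.91, [0.722, -0.462, 0.023]), ('nest', 0.98, [0.515, 0.248, 0.061]), ('push_plate', 0.67, [0.499, 0.156, 0.063])]
21.1 [ 0.46095062 -0.05245449  0.23192715] [0.3122284  0.4497715  0.16932961]
```

View pics/c7.png

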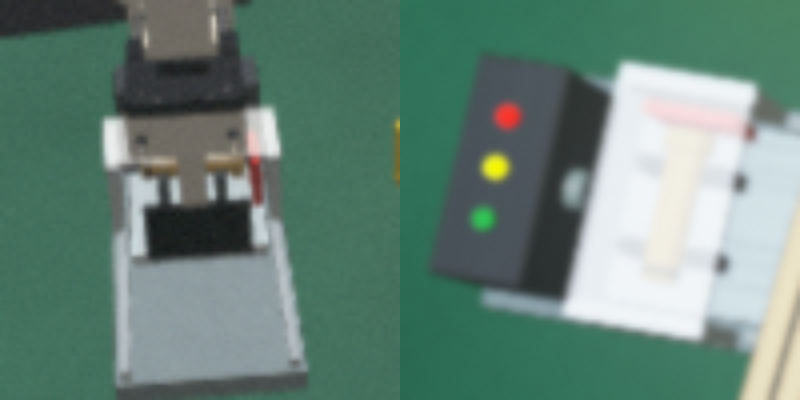

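The picture shows the plunger under the clear guard, lying in both V-blocks at (678,205), with its collar beside the red plate at (700,115). The shuttle is home, with the nest at (0.515, 0.248), and the robot is clear, so I'm handing in.

```bash
python3 -c "
from cell import ctrl
print(ctrl.hand_in())"
```

```text
the job is handed in; nothing more can be done
None
```

The brass plunger is lying in the V-blocks with its collar in the gap by the red end plate, the shuttle is pushed home against its stop under the guard, and the job was handed in about 21 s in; the hand-in returned no verdict.

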